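Couple the shower pipe to the dollhouse bath

ROBOT

A 6-joint arm with a two-finger parallel gripper is mounted at the origin on the work surface. World frame = base frame: x ahead of the robot, y to its left, z up, the work surface at z = 0. Lengths are in m, angles in rad, forces in N, time in s.
With the tool pointing down it reaches from about 0.225 to 0.875 m from the base axis. Payload 3.4 kg.
Tool frame: the origin (TCP) lies at the very end of the fingers, on their centre line; the grasp point (between the pads) lies behind it (manip.tcp_to_grasp is the z of the grasp point in the tool frame, in m); z points along the fingers, y is the direction in which the jaws open and shut (so a half turn about z gives the same grasp; the last joint's range is limited). The gripper opens to 85 mm and grips with 20 to 120 N. Pads are 22 mm wide; open, the fingers measure 114 mm over their backs; the gripper's body (76 mm by 85 mm) begins 54 mm behind the grasp point. The pads swing forward as they close: fully open they stand 13 mm farther back than shut.
Start: joints at [-1.399, 0.276, 1.505, -0, 1.361, -0.121], TCP at [0.166, -0.551, 0.231] pointing down, gripper open.
Joint ranges: [-2.89, 2.89], [-0.75, 2.08], [0.22, 2.7], [-1.18, 4.32], [0.11, 2.71], [-2.7, 2.7]. Speed limits (rad/s): [2.57, 2.57, 3.14, 3.14, 3.14, 3.14].

INTERFACE

Orientations are given as a unit quaternion [w, x, y, z].
In Python, from rig import manip, eyes gives the robot as it stands.
- The arm moves only by the tool servo_tool, never from a script. Its argument "increments" is a list of rows, each an object with "slide": the shift along the tool's x, y, z in m, a list of three; "spin": the turn about the tool's z in degrees. A call has 1 to 8 rows; each row shifts and turns the commanded pose from where the row before left it, along the tool's axes as they then stand; what a row does not reach is not made up. A row lasts 1/10 s, in which the tool goes at most 50 mm and 8.59 degrees, less where a joint would pass 70% of its speed; a pose out of reach is approached as far as the arm can. A call is refused whole if a number of a shift passes 0.05 or a number of a turn 8.59, either way. A call with a gripper value outside its range is refused whole. "hand" is the opening, from 0 (shut) to 1 (fully open), set as the call begins (left out, the last holds). The fingers move at their own pace and stop on an object; "newtons" is the grip in N (left out, the last holds). Time passes only in rows, so rows that do not move let the fingers close. It gives the time, the measured TCP pose, the force and the opening at its end, in the units of the state.
- manip.get_state(): the state, without advancing time (a new reading comes with each control period).
- eyes.get_image(name): name is "side" or "top" or "wrist"; returns the picture (420x560x3 uint8, blue, green, red); there is no depth.
- eyes.calibration(name): a dict with "fx", "fy", "cx", "cy" (pixels), "k1" (the pictures are not rectified: a ray, as slopes to the right and down, at radius r is drawn at 1 + k1 r^2 times it, then the intrinsics apply), "rvec" (rotation vector, rad) and "tvec" (3), from world to camera coordinates, as OpenCV has them; the wrist camera has in their place "hand_eye" (4x4, takes a point from camera to tool coordinates, whose origin is the TCP and whose axes are the flange's). Camera axes: x right, y down, z forward; pixel columns grow to the right and rows downward; lengths in m; the calibration is good to about 2 mm. A picture is of the moment at which its call begins: read the wrist's pose just before it. calibration takes no time and is no camera call.
- manip.sign_off(): hands the job in, once; it reports no verdict.
The state is a dict: "clock": time; "qpos": joint angles; "qd": joint speeds; "effort": joint torques, N m; "position": TCP position; "ee_rot": TCP orientation; "contact_force": force on the tool from outside, world axes, zero at the start; "moment": the same for the moment, N m; "width": finger opening in m.
Only numpy, scipy, OpenCV 4.12 (cv2) and the standard library are available. Lean on these libraries where they do the work, as an engineer would, in place of code of your own. Each camera call takes 0.05 s, during which the arm holds its last target.

TASK

Connect the dolls' shower pipe to the bath stand: pull the coupling's spring sleeve all the way back until it stays there, lay the pipe gently in its saddles with the thick nose in the coupling and the square collar in its gap, then tip the sleeve off its catch so that it springs fully forward over the nose. Leave the pipe lying level with its shower head over the tub, and leave the block, jar, kettle and chair where they are.

Things in the scene. Friction and masses are not known exactly. Their poses are not given: they have to be found in the camera images.
- stand: Fixed bath stand: wooden base 440 x 84 x 8 mm, origin on the table under the collar gap, +x along the coupling's axis towards the purple tub, z up. Along x, mm: white water unit -194 to -132 (70 wide, 124 high); steel stub pipe, 38 diameter, on to -45; nose cradle; collar gap -10 to 10; V saddles at 10 to 18 and 80 to 88, free space for fingers between; tub 94 to 242 (100 wide, rim 61 high).
- cradle (a point): Middle of the steel nose cradle on the coupling's axis, 28 mm behind the seat; axes as the stand's. The cradle is an open-topped trough from 47 to 10 mm behind the seat, inside the sleeve when that is forward and bare when it is back; its 45 degree flanks centre the pipe's nose, whose axis then lies on the coupling's axis, 100 mm above the table.
- rest (a point): Point on the coupling's axis in the second white V saddle, next to the tub, 84 mm ahead of the seat; axes as the stand's. Each saddle is 8 mm thick along x and open upward, with 45 degree flanks that reach about 8 mm above the axis and 28 mm to either side of it and centre the 20 mm tube on the axis.
- seat (a point): Point on the coupling's axis in the middle of the collar gap, 100 mm above the table; axes as the stand's. The seated pipe has its origin here within about 4 mm along x, and its x axis along this x axis.
- sleeve (a joint): Slide of the aluminium sleeve around the stub, m: 0 = fully forward (over the nose cradle), 0.040 = fully back at its stop, moving along the stand's -x. Tube 60 mm long, 58 mm outside, 46 inside; at 0 it spans 72 to 12 mm behind the seat. Over-centre spring: 10 N forward at 0, falling to nothing at 0.028; beyond, it holds itself back (4 N at 0.040). Moved forward past 0.028 it springs home.
- sleeve_fin (a point): Point in the upright fin on top of the sleeve, moving with it; axes as the stand's. It lies 150 mm above the table, midway in the fin's thickness (14 mm along x) and width (30 mm); the fin's top is 15 mm above it, the sleeve's top 21 mm below it. 62 mm behind the seat when the sleeve is forward, 102 mm when back. The fin can be pinched, or pushed on either face along x.
- pipe: Loose steel shower pipe, 166 mm long, 0.11 to 0.22 kg, lying level on the table with its axis 23 mm up. Origin on its axis in the middle of the square collar; x along the axis towards the shower head, z up. Along x, mm: nose of 30 diameter -38 to -6; collar 46 x 46 square -6 to 6; tube of 20 diameter 6 to 98; shower head 46 x 46 square 98 to 128.
- pipe_nose (a point): Centre of the flat end of the pipe's nose, 38 mm from the pipe's origin along its -x.
- pipe_grip (a point): Point on the pipe's axis 48 mm from its origin along +x: the middle of the bare 20 mm tube, the place to grip it, near its centre of mass.
- block: Orange wooden toy block, 70 x 34 x 34 mm, origin at the centre of its underside; not to be disturbed.
- jar: Small glass jar with a twist cap, 48 mm diameter, 65 mm high, origin at the centre of its underside; not to be disturbed.
- kettle: Stainless steel toy kettle, 80 mm diameter, 90 mm high with its handle, origin at the centre of its underside; not to be disturbed.
- chair: Wooden toy chair, 44 x 44 mm, 96 mm high, origin at the centre of its footprint; not to be disturbed.
Things that resemble listed ones, but are neither listed nor needed, are in the scene too. Leave any green or pink look-alike of the pipe alone.

How it is judged:
By the outcome, as a careful person would: the job done as asked, in the order asked, and still so for the second after the job is handed in, with the robot touching nothing.
It also fails if it takes over 58 s, if anything falls off the work surface, if the arm or the gripper's body presses on something with over 40 N, if the wrist force passes 120 N, or if a joint passes its speed limit or range.

## Working session

There is one attempt and no reset: what is moved stays moved. The work goes in short steps, Python scripts to look and compute and a tool call to move; the robot and the scene stay as the last step left them, time stands still between calls to the robot, and variables do not carry over. Pictures are saved under pics/ and viewed, and the job is handed in when it is done.

Besides the shell and the picture viewer there is one more tool, called after "Emit:" as name(argument=value, ...), one argument or row to a line, values as JSON. servo_tool: Moves the arm, as the interface text tells. Its arguments: {"type":"object","properties":{"increments":{"type":"array","items":{"type":"object","properties":{"slide":{"type":"array","items":{"type":"number"}},"spin":{"type":"number"}}}},"hand":{"type":"number"},"newtons":{"type":"number"}},"required":["increments"]}

```bash
mkdir -p pics; ls; python3 - <<'E'
from rig import manip, eyes
import cv2
s=manip.get_state(); print(s); print(manip.tcp_to_grasp)
for n in("side","top","wrist"):
    print(n,eyes.calibration(n)); cv2.imwrite(f"pics/{n}0.png",eyes.get_image(n))
E
```

```text
pics
{'clock': 0.0, 'qpos': array([-1.39901826e+00,  2.76604087e-01,  1.50615146e+00, -1.81501205e-05,
        1.36070098e+00, -1.21001606e-01]), 'qd': array([-0.00028115, -0.0001075 ,  0.00162232,  0.00096437,  0.00123043,
        0.00089586]), 'effort': array([ 1.89547507e-03, -4.16767681e+01, -2.45807236e+01,  4.82751511e-04,
        1.10725666e-02, -1.01765184e-05]), 'position': array([ 0.16584849, -0.55000046,  0.23042723]), 'ee_rot': array([-9.31411562e-04,  9.89303422e-01,  1.45869358e-01, -3.25285759e-05]), 'contact_force': array([-0.54365541,  0.04192027,  1.00875167]), 'moment': array([-0.0009148 ,  0.05722849, -0.00541206]), 'width': 0.08557909053621574}
-0.0187
side {'fx': 391.03660132639044, 'fy': 391.03660132639044, 'cx': 270.8007576181873, 'cy': 204.83410562872845, 'k1': -0.11406881260132487, 'rvec': array([ 0.67515076, -2.68340895,  1.03380788]), 'tvec': array([0.54097012, 0.30359259, 0.9765473 ])}
top {'fx': 402.62329090169754, 'fy': 402.62329090169754, 'cx': 280.1252372419664, 'cy': 212.77846551595852, 'k1': -0.01593243069570321, 'rvec': array([ 2.12401898, -2.14707113,  0.20055937]), 'tvec': array([-0.02060892,  0.61695352,  1.06098719])}
wrist {'fx': 329.87790486071304, 'fy': 329.87790486071304, 'cx': 280.0209921464626, 'cy': 211.99069823530942, 'k1': -0.049540520113150854, 'hand_eye': array([[-4.53798948e-04, -9.53097644e-01, -3.02662641e-01,
         7.72796924e-02],
       [ 9.99999413e-01, -7.30288896e-04,  8.00356277e-04,
         6.32331321e-04],
       [-9.83848848e-04, -3.02662101e-01,  9.53097416e-01,
        -1.42493554e-01],
       [ 0.00000000e+00,  0.00000000e+00,  0.00000000e+00,
         1.00000000e+00]])}
```

View pics/top0.png

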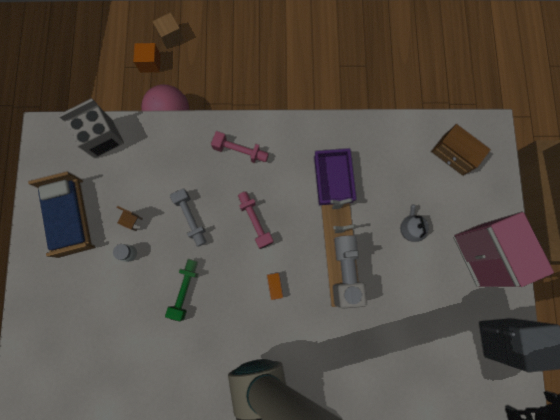

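View pics/side0.png

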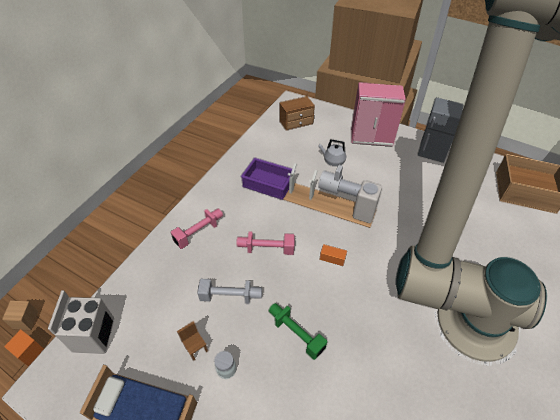

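View pics/wrist0.png

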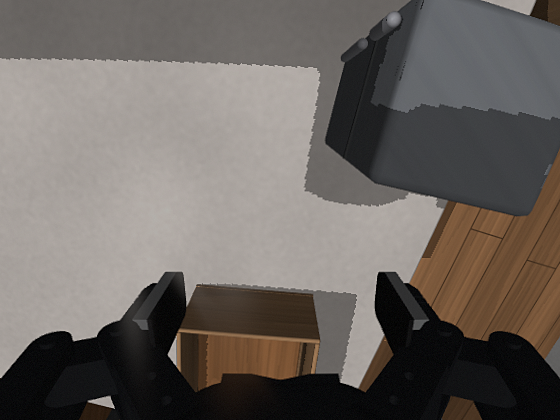

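```bash
cat > h.py <<'E'
import numpy as np, cv2
from rig import manip, eyes
from scipy.spatial.transform import Rotation as R
def cam(n,s=None):
    c=eyes.calibration(n)
    if n=="wrist":
        q=s["ee_rot"]; T=np.eye(4); T[:3,:3]=R.from_quat([q[1],q[2],q[3],q[0]]).as_matrix(); T[:3,3]=s["position"]
        M=T@c["hand_eye"]; return c,M[:3,:3],M[:3,3]
    Rm=cv2.Rodrigues(c["rvec"])[0]; return c,Rm.T,-Rm.T@c["tvec"]
def ray(n,uv,s=None):
    c,Rm,o=cam(n,s)
    d=np.array([(uv[0]-c["cx"])/c["fx"],(uv[1]-c["cy"])/c["fy"]]); r=np.linalg.norm(d); u=r
    for _ in range(30): u=r/(1+c["k1"]*u*u)
    d=d*(u/r if r>0 else 1); return o,Rm@np.array([d[0],d[1],1.])
def onz(n,uv,z,s=None):
    o,d=ray(n,uv,s); return o+d*(z-o[2])/d[2]
def proj(n,p,s=None):
    c,Rm,o=cam(n,s); v=Rm.T@(np.asarray(p)-o); a=v[:2]/v[2]; a=a*(1+c["k1"]*a@a)
    return np.array([c["fx"]*a[0]+c["cx"],c["fy"]*a[1]+c["cy"]])
def tri(uv1,uv2,n1="top",n2="side"):
    o1,d1=ray(n1,uv1);o2,d2=ray(n2,uv2)
    t=np.linalg.lstsq(np.c_[d1,-d2],o2-o1,rcond=None)[0]
    a=o1+t[0]*d1;b=o2+t[1]*d2; return (a+b)/2,np.linalg.norm(a-b)
E
python3 - <<'E'
import cv2,numpy as np
t=cv2.imread('pics/top0.png');s=cv2.imread('pics/side0.png')
f=lambda i,x,y,w,h,k:cv2.convertScaleAbs(cv2.resize(i[y:y+h,x:x+w],None,fx=k,fy=k,interpolation=cv2.INTER_CUBIC),alpha=1.5)
cv2.imwrite('pics/c1.png',f(t,155,175,75,80,7))
cv2.imwrite('pics/c2.png',f(t,300,140,90,175,3.4))
cv2.imwrite('pics/c3.png',f(s,235,135,155,100,5))
cv2.imwrite('pics/c4.png',f(s,185,265,90,50,8))
E
```

```text
(no output)
```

View pics/c1.png

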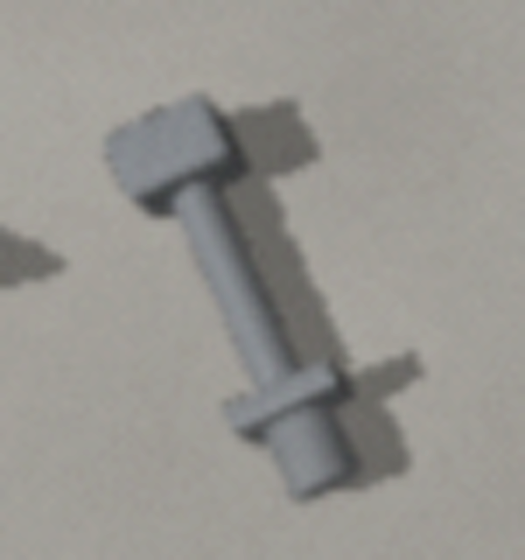

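View pics/c2.png

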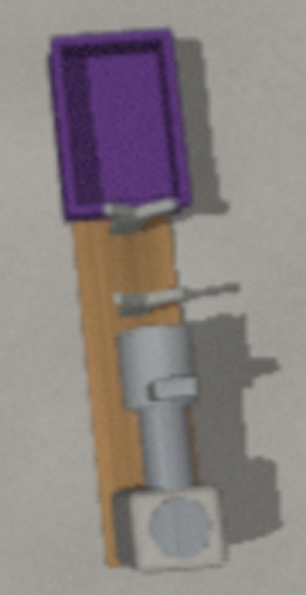

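View pics/c3.png

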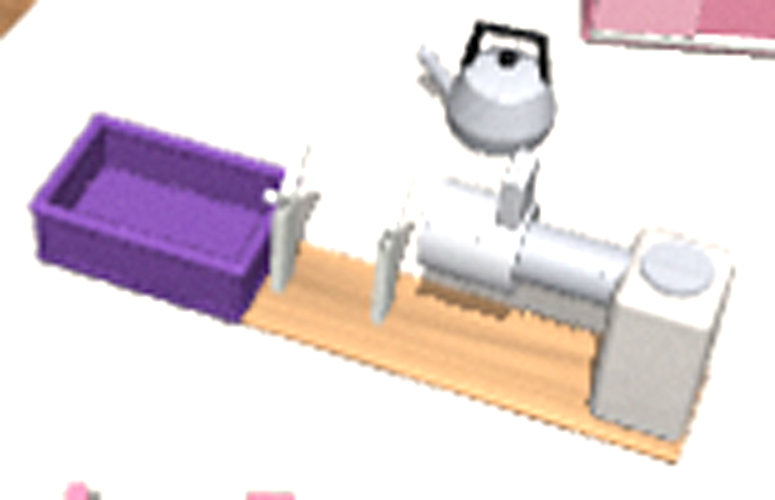

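View pics/c4.png

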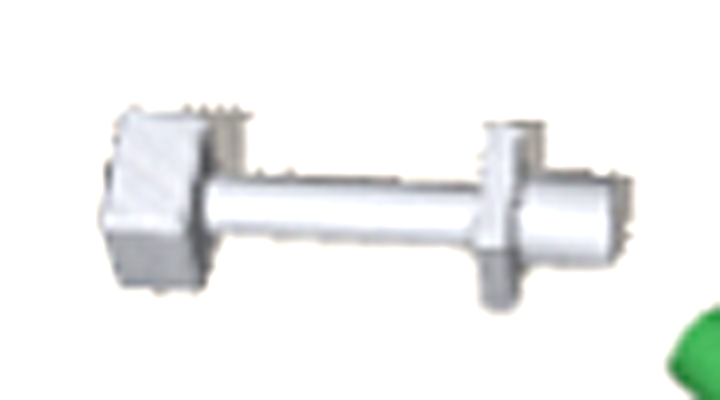

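```bash
python3 - <<'E'
from h import *
T=lambda x,y:(155+x/7-.5+.07,175+y/7-.5+.07)
col=onz("top",T(287,393),.046);head=onz("top",T(168,148),.046)
nose=onz("top",T(312,455),.038)
print("col",col,"head",head,np.linalg.norm(col-head),"exp .113", nose, np.degrees(np.arctan2(*(head-col)[1::-1])))
S=lambda x,y:(185+x/8-.5,265+y/8-.5)
print("side col",onz("side",S(510,185),.046),"head",onz("side",S(160,167),.046))
C=lambda x,y:(300+x/3.4-.4,140+y/3.4-.4)
# tub rim outer corners
P=[C(51,38),C(172,30),C(189,206),C(66,220)]
Q=[onz("top",p,.061)[:2] for p in P]; print("rim",Q, [np.linalg.norm(Q[i]-Q[(i+1)%4]) for i in range(4)])
W=[C(131,490),C(214,488),C(225,565),C(136,568)]
Q2=[onz("top",p,.124)[:2] for p in W]; print("unit",Q2,[np.linalg.norm(Q2[i]-Q2[(i+1)%4]) for i in range(4)])
a=np.mean(Q,0);b=np.mean(Q2,0);print(a,b,np.linalg.norm(a-b),"exp .331")
d=(a-b)/np.linalg.norm(a-b);print("yaw",np.degrees(np.arctan2(d[1],d[0])),"seat",b+d*.163,a-d*.168)
f=onz("top",C(173,383),.165);print("fin",f,(f[:2]-b)@d-.163)
D=lambda x,y:(235+x/5-.4,135+y/5-.4)
ts=[D(97,115),D(285,170),D(240,268),D(33,208)]
for i,j in ((0,0),(3,3)): pass
rs=[onz("side",p,.061)[:2] for p in ts];print("side rim",rs,np.mean(rs,0))
us=[D(650,228),D(735,265),D(705,322),D(618,280)]
rs=[onz("side",p,.124)[:2] for p in us];print("side unit",np.mean(rs,0))
E
```

```text
col [0.57009487 0.20694298 0.046     ] head [0.6695658 0.2570534 0.046    ] 0.11138007509618736 exp .113 [0.54629935 0.19803108 0.038     ] 26.737569822169938
side col [0.56697772 0.21059053 0.046     ] head [0.67077152 0.25928619 0.046     ]
rim [array([ 0.79298007, -0.12699023]), array([ 0.79923039, -0.2284443 ]), array([ 0.64894875, -0.23595339]), array([ 0.6382495 , -0.13504285])] [np.float64(0.10164642164813031), np.float64(0.15046913289287442), np.float64(0.1014761594742992), np.float64(0.15493996985871966)]
unit [array([ 0.42129635, -0.17044882]), array([ 0.4219715 , -0.23228469]), array([ 0.36601727, -0.23782683]), array([ 0.36476309, -0.17209799])] [np.float64(0.061839559693629795), np.float64(0.05622802970392572), np.float64(0.06574080242558525), np.float64(0.056557309504237874)]
[ 0.71985218 -0.18160769] [ 0.39351205 -0.20316458] 0.3270513371825876 exp .331
yaw 3.7792685234991623 seat [ 0.55615759 -0.19242079] [ 0.55221752 -0.19268105]
fin [ 0.49707015 -0.19730154  0.165     ] -0.05928065843383146
side rim [array([ 0.80060442, -0.22283493]), array([ 0.6632007 , -0.23282474]), array([ 0.64772398, -0.13825466]), array([ 0.79122195, -0.12425719])] [ 0.72568776 -0.17954288]
side unit [ 0.39285746 -0.19815384]
```

Look-alikes in top view: grey pipe (188,217), pink ones (240,148) and (255,220), green (182,290). I choose the grey/steel one. In the close crop the square head is at about (179,196), the collar at (196,231) and the nose at (200,240). The stand is unique, with the fin at about (351,252). Next I raise the arm and go over the stand.

Emit:
servo_tool(
  increments=[
    {"slide": [0,0,-0.04],"spin": 6.6},
    {"slide": [0,0,-0.04],"spin": 6.6},
    {"slide": [0.035,-0.03,0]},
    {"slide": [0.035,-0.03,0]},
    {"slide": [0.035,-0.03,0]},
    {"slide": [0.035,-0.03,0]},
    {"slide": [0.035,-0.03,0]},
    {"slide": [0.035,-0.03,0]},
  ],
  hand=0,
)

```text
$.increments[2]: bad value
```

Emit:
servo_tool(
  increments=[
    {"slide": [0.035,-0.03,0]},
    {"slide": [0.035,-0.03,0]},
    {"slide": [0.035,-0.03,0]},
    {"slide": [0.035,-0.03,0]},
    {"slide": [0.035,-0.03,0]},
    {"slide": [0.02,-0.01,0]},
    {"slide": [0,0,0]},
    {"slide": [0,0,0]},
  ],
)

```text
$.increments[0]: bad value
```

```bash
python3 - <<'E'
from h import *
s=manip.get_state(); print(s["clock"],s["position"],s["ee_rot"],s["qpos"],s["contact_force"])
np.savez("w1.npz",**s); cv2.imwrite("pics/w1.png",eyes.get_image("wrist"))
E
```

```text
0.15 [ 0.16591209 -0.55013588  0.23063195] [-7.16981174e-04  9.89301256e-01  1.45885264e-01  4.00789679e-07] [-1.39898411e+00  2.76475607e-01  1.50582158e+00  3.80631299e-05
  1.36072895e+00 -1.21011327e-01] [-1.04691667  0.58192212 -0.31443581]
```

View pics/w1.png

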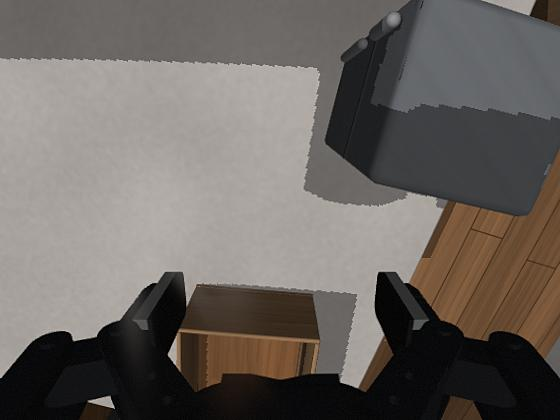

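Every row needs a spin value, so both calls were refused and nothing moved.

Emit:
servo_tool(
  increments=[
    {"slide": [0,0,-0.04],"spin": 6.6},
    {"slide": [0,0,-0.04],"spin": 6.6},
    {"slide": [0.035,-0.03,0],"spin": 0},
    {"slide": [0.035,-0.03,0],"spin": 0},
    {"slide": [0.035,-0.03,0],"spin": 0},
    {"slide": [0.035,-0.03,0],"spin": 0},
    {"slide": [0.035,-0.03,0],"spin": 0},
    {"slide": [0.035,-0.03,0],"spin": 0},
  ],
  hand=0,
)

```text
clock: 1.0
position: [0.3653, -0.3563, 0.3112]
ee_rot: [0.0, 1.0, 0.031, 0.0]
contact_force: [0.3, -0.3, 0.2]
width: -0.0003
```

Emit:
servo_tool(
  increments=[
    {"slide": [0.035,-0.03,0],"spin": 0},
    {"slide": [0.035,-0.03,0],"spin": 0},
    {"slide": [0.035,-0.03,0],"spin": 0},
    {"slide": [0.035,-0.03,0],"spin": 0},
    {"slide": [0.035,-0.03,0],"spin": 0},
    {"slide": [0.02,-0.01,0],"spin": 0},
    {"slide": [0,0,0],"spin": 0},
    {"slide": [0,0,0],"spin": 0},
  ],
)

```text
clock: 1.8
position: [0.5487, -0.1858, 0.3108]
ee_rot: [0.0, 0.999, 0.032, -0.001]
contact_force: [0.0, -0.1, 0.1]
width: -0.0
```

```bash
python3 - <<'E'
from h import *
s=manip.get_state(); print(s["clock"],s["position"],s["ee_rot"],s["qpos"],s["contact_force"])
np.savez("w1.npz",**s); cv2.imwrite("pics/w1.png",eyes.get_image("wrist"))
E
```

```text
1.8 [ 0.54865999 -0.18583304  0.31077054] [ 1.01572375e-04  9.99497015e-01  3.17017482e-02 -8.39917284e-04] [-4.46065016e-01  2.50838983e-01  1.34642533e+00 -9.53087300e-04
  1.54572668e+00  1.06134172e+00] [ 0.02128274 -0.05217304  0.09907213]
```

View pics/w1.png

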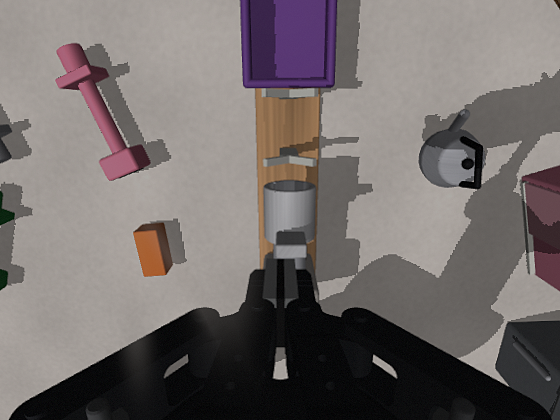

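The wrist view shows the fin top at about (290,240), the sleeve at (290,208), the saddles at (290,160) and (290,92), and the tub's near edge at row 86. Cropping for edges.

```bash
python3 - <<'E'
import cv2
t=cv2.imread('pics/w1.png')
cv2.imwrite('pics/c5.png',cv2.resize(t[70:275,235:345],None,fx=2.9,fy=2.9,interpolation=cv2.INTER_CUBIC)); 
cv2.imwrite('pics/c6.png',cv2.convertScaleAbs(cv2.resize(t[135:275,235:345],None,fx=4.2,fy=4.2,interpolation=cv2.INTER_CUBIC),alpha=1.4))
E
```

```text
(no output)
```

View pics/c6.png

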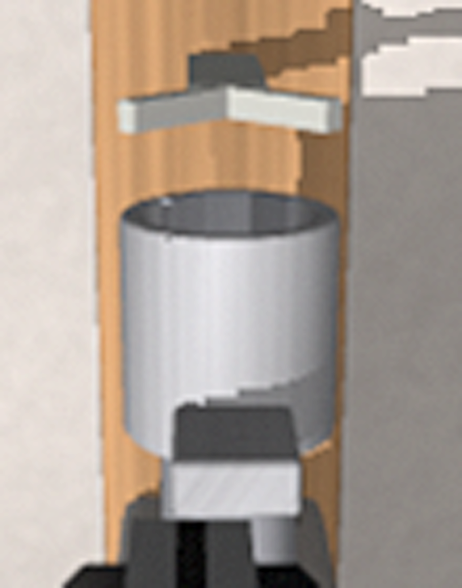

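View pics/c5.png

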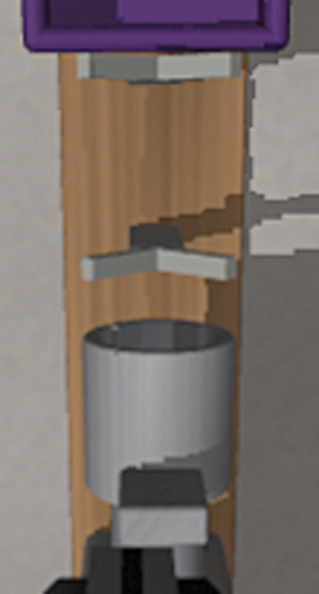

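```bash
python3 - <<'E'
from h import *
s=dict(np.load("w1.npz"))
C=lambda x,y:(235+(x+.5)/4.2-.5,135+(y+.5)/4.2-.5)
B=lambda x,y:(235+(x+.5)/2.9-.5,70+(y+.5)/2.9-.5)
g=lambda uv,z:onz("wrist",uv,z,s)
print("fin top front L,R",g(C(174,460),.165),g(C(300,460),.165))
print("fin top back L,R",g(C(174,516),.165),g(C(300,516),.165))
print("saddle1 tip L, R front/back",g(C(119,103),.108),g(C(342,103),.108),g(C(119,131),.108),g(C(342,131),.108))
print("saddle2 tips back",g(B(78,76),.108),g(B(241,76),.108))
print("sleeve silh z=.1 L R",g(C(121,230),.1),g(C(341,230),.1), g(C(130,440),.1),g(C(336,440),.1))
print("sleeve front top",g(C(231,238),.129))
print("tub outer near corners",g(B(25,49),.061),g(B(288,49),.061))
E
```

```text
fin top front L,R [ 0.50232828 -0.18590394  0.165     ] [ 0.5040925  -0.21426209  0.165     ]
fin top back L,R [ 0.48846882 -0.18672492  0.165     ] [ 0.4902518  -0.21548067  0.165     ]
saddle1 tip L, R front/back [ 0.57310352 -0.16738277  0.108     ] [ 0.57661604 -0.22284099  0.108     ] [ 0.56608861 -0.16771962  0.108     ] [ 0.56961745 -0.22350493  0.108     ]
saddle2 tips back [ 0.63593791 -0.16295498  0.108     ] [ 0.63950836 -0.21867558  0.108     ]
sleeve silh z=.1 L R [ 0.53866542 -0.1691674   0.1       ] [ 0.54228823 -0.22669544  0.1       ] [ 0.47957438 -0.17446134  0.1       ] [ 0.48309824 -0.23101478  0.1       ]
sleeve front top [ 0.54553476 -0.19671639  0.129     ]
tub outer near corners [ 0.64598916 -0.1394956   0.061     ] [ 0.65249042 -0.24096546  0.061     ]
```

Emit:
servo_tool(
  increments=[
    {"slide": [-0.0216,0.0114,0.03],"spin": 0},
    {"slide": [0,0,0.035],"spin": -0.3},
    {"slide": [0,0,0.035],"spin": 0},
    {"slide": [0,0,0.035],"spin": 0},
    {"slide": [0,0,0.025],"spin": 0},
    {"slide": [0,0,0.011],"spin": 0},
    {"slide": [0,0,0],"spin": 0},
  ],
)

```text
clock: 2.55
position: [0.5265, -0.1991, 0.1392]
ee_rot: [-0.001, 0.999, 0.033, -0.001]
contact_force: [0.5, 0.0, 0.7]
width: 0.0003
```

Emit:
servo_tool(
  increments=[
    {"slide": [-0.01,0,0],"spin": 0},
    {"slide": [-0.01,0,0],"spin": 0},
    {"slide": [-0.008,0,0],"spin": 0},
    {"slide": [-0.008,0,0],"spin": 0},
  ],
)

```text
clock: 2.95
position: [0.4945, -0.202, 0.142]
ee_rot: [0.001, 0.999, 0.034, 0.004]
contact_force: [4.5, -1.4, -3.3]
width: -0.0001
```

Emit:
servo_tool(
  increments=[
    {"slide": [-0.008,0,0],"spin": 0},
    {"slide": [-0.008,0,0],"spin": 0},
    {"slide": [-0.004,0,0],"spin": 0},
    {"slide": [0,0,0],"spin": 0},
  ],
)

```text
clock: 3.35
position: [0.4736, -0.2025, 0.1414]
ee_rot: [0.0, 0.999, 0.033, 0.003]
contact_force: [5.0, 0.8, -0.2]
width: 0.0
```

Emit:
servo_tool(
  increments=[
    {"slide": [-0.002,0,0],"spin": 0},
    {"slide": [-0.002,0,0],"spin": 0},
    {"slide": [0,0,0],"spin": 0},
  ],
)

```text
clock: 3.65
position: [0.4736, -0.2025, 0.1415]
ee_rot: [0.0, 0.999, 0.033, 0.006]
contact_force: [12.6, 4.6, -4.1]
width: -0.0002
```

It's at the stop: the position didn't change while the force rose. I back off and check from above.

Emit:
servo_tool(
  increments=[
    {"slide": [0.02,0,0],"spin": 0},
    {"slide": [0.03,0,-0.03],"spin": 0},
    {"slide": [0.02,0,-0.045],"spin": 0},
    {"slide": [0,0,-0.045],"spin": 0},
    {"slide": [0,0,-0.045],"spin": 0},
    {"slide": [0,0,0],"spin": 0},
  ],
)

```text
clock: 4.25
position: [0.5402, -0.1993, 0.3127]
ee_rot: [0.003, 0.999, 0.034, 0.005]
contact_force: [0.7, 0.1, 0.5]
width: 0.0001
```

```bash
python3 - <<'E'
from h import *
s=manip.get_state(); print(s["clock"],s["position"],s["ee_rot"],s["contact_force"])
np.savez("w2.npz",**s); t=eyes.get_image("wrist");cv2.imwrite("pics/w2.png",t)
cv2.imwrite('pics/c7.png',cv2.convertScaleAbs(cv2.resize(t[100:290,215:365],None,fx=3.1,fy=3.1,interpolation=cv2.INTER_CUBIC),alpha=1.3))
E
```

```text
4.25 [ 0.54015251 -0.19929009  0.31267104] [0.003313   0.99940441 0.03392917 0.00535292] [0.66579704 0.05718596 0.48783856]
```

View pics/c7.png

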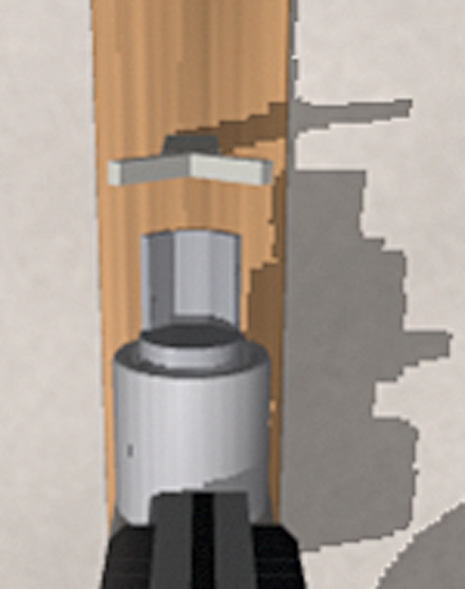

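The sleeve is held back: its front rim is at about row 215 in w2, with the bare cradle ahead of it. Next, the pipe.

Emit:
servo_tool(
  increments=[
    {"slide": [0.007,-0.049,0],"spin": 0},
    {"slide": [0.007,-0.049,0],"spin": 0},
    {"slide": [0.007,-0.049,0],"spin": 0},
    {"slide": [0.007,-0.049,0],"spin": 0},
    {"slide": [0.007,-0.049,0],"spin": 0},
    {"slide": [0.007,-0.049,0],"spin": 0},
    {"slide": [0.007,-0.049,0],"spin": 0},
    {"slide": [0.007,-0.049,0],"spin": 0},
  ],
  hand=1,
)

```text
clock: 5.1
position: [0.5658, 0.1982, 0.3036]
ee_rot: [0.001, 0.999, 0.034, -0.002]
contact_force: [0.4, -0.8, -0.4]
width: 0.0855
```

Emit:
servo_tool(
  increments=[
    {"slide": [0,0,0.02],"spin": -7.4},
    {"slide": [0,0,0.02],"spin": -7.4},
    {"slide": [0,0,0.02],"spin": -7.4},
    {"slide": [0,0,0],"spin": 0},
    {"slide": [0,0,0],"spin": 0},
  ],
)

```text
clock: 5.6
position: [0.5665, 0.1964, 0.2443]
ee_rot: [0.0, 0.975, 0.224, -0.001]
contact_force: [0.3, -0.1, -0.4]
width: 0.0853
```

```bash
python3 - <<'E'
from h import *
s=manip.get_state(); print(s["clock"],s["position"],s["ee_rot"],s["contact_force"],s["width"])
np.savez("w3.npz",**s); t=eyes.get_image("wrist");cv2.imwrite("pics/w3.png",t)
E
```

```text
5.6 [0.56653902 0.19641081 0.24433982] [ 1.34818170e-04  9.74539773e-01  2.24209645e-01 -1.49920825e-03] [ 0.34191103 -0.07958978 -0.38006471] 0.08528992537355931
```

View pics/w3.png

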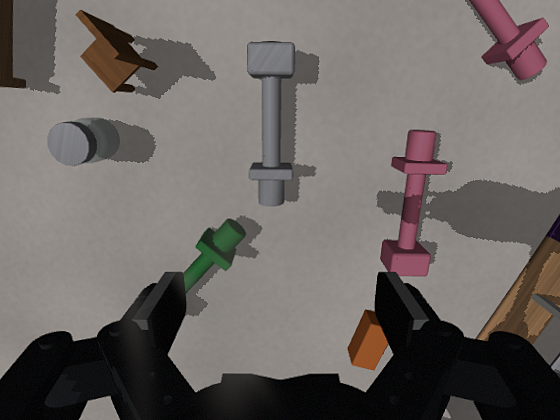

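```bash
python3 - <<'E'
import cv2
t=cv2.imread('pics/w3.png')
cv2.imwrite('pics/c8.png',cv2.convertScaleAbs(cv2.resize(t[35:215,230:320],None,fx=3.2,fy=3.2,interpolation=cv2.INTER_CUBIC),alpha=1.3))
E
```

```text
(no output)
```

View pics/c8.png

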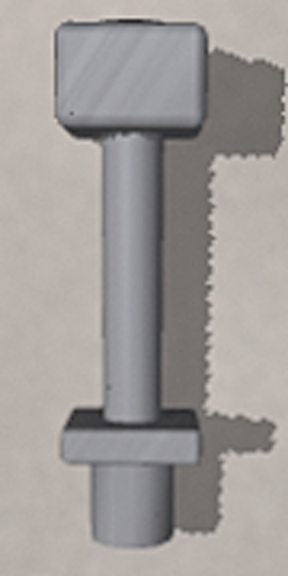

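```bash
python3 - <<'E'
from h import *
s=dict(np.load("w3.npz"))
C=lambda x,y:(230+(x+.5)/3.2-.5,35+(y+.5)/3.2-.5)
g=lambda uv,z:onz("wrist",uv,z,s)
h=[g(C(*p),.046) for p in((55,26),(208,26),(208,124),(55,124))]
c=[g(C(*p),.046) for p in((61,429),(200,429),(200,462),(61,462))]
n=lambda a,b:np.linalg.norm(a-b)
print("head dims",n(h[0],h[1]),n(h[1],h[2]),"collar",n(c[0],c[1]),n(c[1],c[2]))
H=np.mean(h,0);K=np.mean(c,0);d=H-K
print(H,K,n(H,K),np.degrees(np.arctan2(d[1],d[0])))
a=g(C(133,200),.023);b=g(C(132,400),.023);e=a-b;print("tube",a,b,np.degrees(np.arctan2(e[1],e[0])))
u=d/n(H,K);gp=K+u*.048; print("grip",gp)
q=s["ee_rot"];psi=2*np.arctan2(q[2],q[1]);print("psi",np.degrees(psi))
dd=gp-s["position"]; print("tool x,y",dd[0]*np.cos(psi)+dd[1]*np.sin(psi),dd[0]*np.sin(psi)-dd[1]*np.cos(psi))
E
```

```text
head dims 0.04504974693390423 0.027218798532034908 collar 0.04525082332214848 0.010943042817880113
[0.67287867 0.25693656 0.046     ] [0.57163429 0.20913365 0.046     ] 0.111962242746122 25.27450925118549
tube [0.64129143 0.24201523 0.023     ] [0.5818574  0.21410192 0.023     ] 25.15719148185857
grip [0.61503937 0.22962752 0.046     ]
psi 25.912843535263345
tool x,y 0.058139927819702966 -0.008682273746389232
```

Emit:
servo_tool(
  increments=[
    {"slide": [0.03,-0.0045,0.03],"spin": 0.7},
    {"slide": [0.028,-0.004,0.03],"spin": 0},
    {"slide": [0,0,0.04],"spin": 0},
    {"slide": [0,0,0.04],"spin": 0},
    {"slide": [0,0,0.04],"spin": 0},
    {"slide": [0,0,0.03],"spin": 0},
    {"slide": [0,0,0.02],"spin": 0},
    {"slide": [0,0,0],"spin": 0},
  ],
)

```text
clock: 6.45
position: [0.6145, 0.2289, 0.013]
ee_rot: [0.0, 0.976, 0.219, -0.003]
contact_force: [-0.2, -0.4, -0.1]
width: 0.0855
```

Emit:
servo_tool(
  increments=[
    {"slide": [0,0,0.005],"spin": 0},
    {"slide": [0,0,0],"spin": 0},
  ],
)

```text
clock: 6.65
position: [0.6172, 0.2298, 0.0117]
ee_rot: [0.0, 0.976, 0.219, 0.001]
contact_force: [0.5, -0.4, -0.7]
width: 0.0854
```

Emit:
servo_tool(
  increments=[
    {"slide": [0,0,0],"spin": 0},
    {"slide": [0,0,0],"spin": 0},
    {"slide": [0,0,0],"spin": 0},
    {"slide": [0,0,0],"spin": 0},
    {"slide": [0,0,0],"spin": 0},
    {"slide": [0,0,0],"spin": 0},
  ],
  hand=0,
  newtons=45,
)

```text
clock: 7.25
position: [0.6162, 0.2299, 0.0108]
ee_rot: [-0.0, 0.976, 0.22, 0.0]
contact_force: [-0.9, -0.3, 2.6]
width: 0.0184
```

Emit:
servo_tool(
  increments=[
    {"slide": [0,0,-0.005],"spin": 0},
    {"slide": [0,0,-0.01],"spin": 0},
    {"slide": [0,0,-0.025],"spin": 0},
    {"slide": [0,0,-0.04],"spin": 0},
    {"slide": [0,0,-0.04],"spin": 0},
    {"slide": [0,0,-0.04],"spin": 0},
    {"slide": [0,0,-0.04],"spin": 0},
    {"slide": [0,0,0],"spin": 0},
  ],
)

```text
clock: 8.05
position: [0.6195, 0.2306, 0.218]
ee_rot: [-0.0, 0.976, 0.22, 0.007]
contact_force: [0.5, -0.3, -1.3]
width: 0.0181
```

```bash
python3 - <<'E'
from h import *
s=manip.get_state(); print(s["clock"],s["position"],s["ee_rot"],s["contact_force"],s["moment"],s["width"])
np.savez("w4.npz",**s); t=eyes.get_image("wrist");cv2.imwrite("pics/w4.png",t); cv2.imwrite("pics/s4.png",cv2.resize(eyes.get_image("side")[130:330,120:400],None,fx=2.8,fy=2.8))
E
```

```text
8.05 [0.61945938 0.23060061 0.21796189] [-1.04940702e-04  9.75553036e-01  2.19658009e-01  6.82809659e-03] [ 0.48243962 -0.32877199 -1.32477375] [-0.02700076  0.03461481  0.05600396] 0.018135523245456878
```

View pics/w4.png

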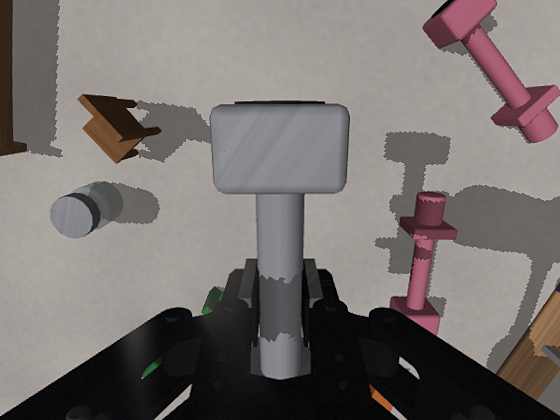

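View pics/s4.png

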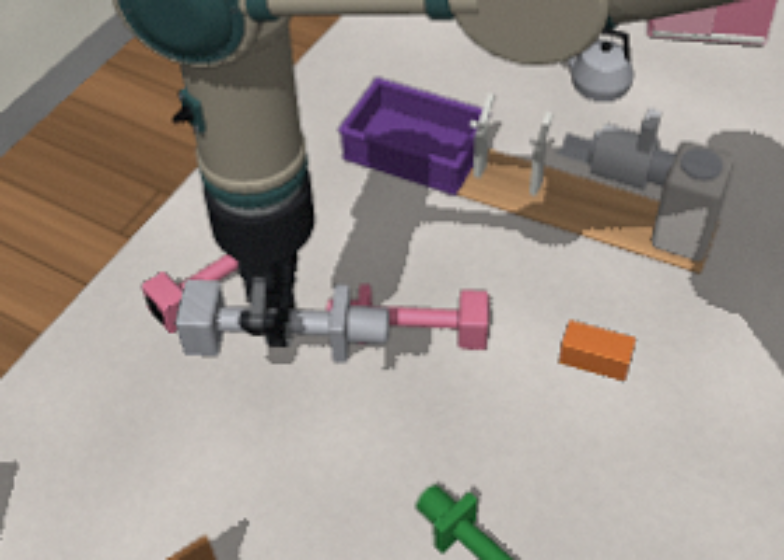

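```bash
python3 - <<'E'
from h import *
c=eyes.calibration("wrist");M=c["hand_eye"]
def t(u,v,z):
    d=np.array([(u-c["cx"])/c["fx"],(v-c["cy"])/c["fy"]]);r=np.hypot(*d);w=r
    for _ in range(30): w=r/(1+c["k1"]*w*w)
    D=M[:3,:3]@np.array([*(d*w/r),1]);o=M[:3,3];return o+D*(z-o[2])/D[2]
for z in(-.0352,-.0392,-.0312):
    a=[t(u,v,z)for u,v in((211,107),(349,107),(346,191),(215,191))]
    print(z,[np.round(p[:2],4) for p in a])
for z in(-.0122,): print([np.round(t(u,v,z)[:2],4) for u,v in((257,200),(302,200),(260,330),(304,330))])
E
```

```text
-0.0352 [array([ 0.0775, -0.0208]), array([0.0775, 0.0222]), array([0.0505, 0.0228]), array([ 0.0505, -0.0211])]
-0.0392 [array([ 0.0775, -0.02  ]), array([0.0774, 0.0214]), array([0.0515, 0.022 ]), array([ 0.0515, -0.0203])]
-0.0312 [array([ 0.0775, -0.0216]), array([0.0775, 0.023 ]), array([0.0495, 0.0236]), array([ 0.0495, -0.0219])]
[array([ 0.041 , -0.0087]), array([0.0409, 0.0097]), array([-0.0225, -0.0087]), array([-0.0226,  0.012 ])]
```

Emit:
servo_tool(
  increments=[
    {"slide": [0,0,0],"spin": 7.1},
    {"slide": [0,0,0],"spin": 7.1},
    {"slide": [0,0,0],"spin": 7.2},
    {"slide": [-0.002,0.02,0],"spin": 0},
    {"slide": [-0.004,0.04,0],"spin": 0},
    {"slide": [-0.004,0.04,0],"spin": 0},
    {"slide": [-0.004,0.04,0],"spin": 0},
    {"slide": [-0.004,0.04,0],"spin": 0},
  ],
)

```text
clock: 8.95
position: [0.6088, 0.0464, 0.2084]
ee_rot: [0.0, 0.999, 0.036, -0.002]
contact_force: [0.6, 0.6, -2.1]
width: 0.0184
```

Emit:
servo_tool(
  increments=[
    {"slide": [-0.004,0.04,0],"spin": 0},
    {"slide": [-0.004,0.04,0],"spin": 0},
    {"slide": [-0.004,0.04,0],"spin": 0},
    {"slide": [-0.004,0.04,0],"spin": 0},
    {"slide": [-0.004,0.04,0],"spin": 0},
    {"slide": [-0.002,0.02,0],"spin": 0},
    {"slide": [0,0,0],"spin": 0},
    {"slide": [0,0,0],"spin": 0},
  ],
)

```text
clock: 9.75
position: [0.6024, -0.1726, 0.2087]
ee_rot: [-0.001, 0.999, 0.034, -0.002]
contact_force: [-0.7, 0.0, -2.9]
width: 0.0182
```

```bash
python3 - <<'E'
from h import *
s=manip.get_state(); print(s["clock"],s["position"],s["ee_rot"],s["contact_force"],s["moment"],s["width"])
cv2.imwrite("pics/w5.png",eyes.get_image("wrist"))
cv2.imwrite("pics/t5.png",cv2.resize(eyes.get_image("top")[130:320,260:440],None,fx=3.1,fy=3.1)); cv2.imwrite("pics/s5.png",cv2.resize(eyes.get_image("side")[100:250,220:400],None,fx=4,fy=4))
q=s["ee_rot"];print(np.degrees(2*np.arctan2(q[2],q[1])))
E
```

```text
9.75 [ 0.602403   -0.17256207  0.20869865] [-8.86516164e-04  9.99408748e-01  3.43337275e-02 -1.60097459e-03] [-0.73538547  0.01619153 -2.92930607] [0.06199267 0.04219164 0.03393865] 0.018223583127570855
3.9351353320280373
```

View pics/s5.png

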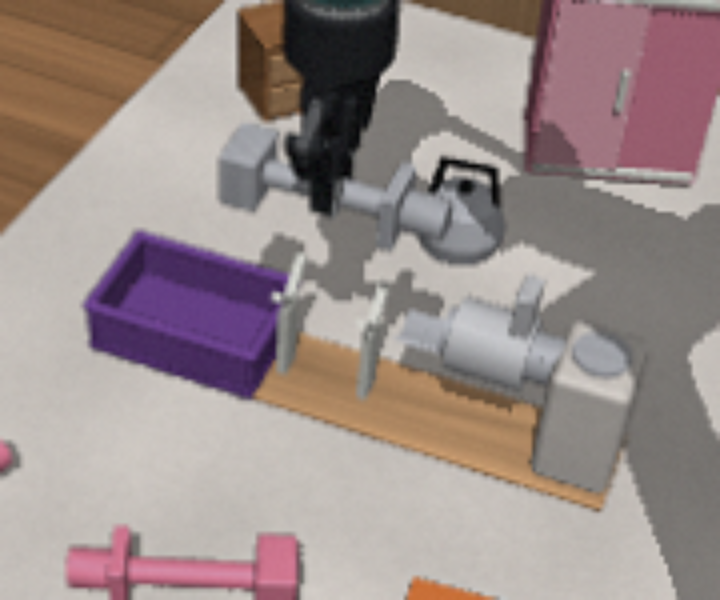

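View pics/w5.png

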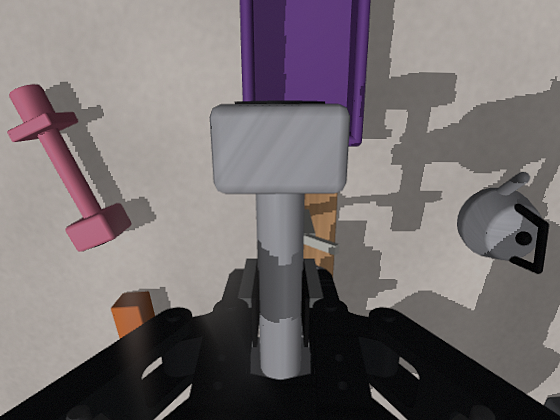

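Emit:
servo_tool(
  increments=[
    {"slide": [0.003,0.01,0],"spin": 0},
    {"slide": [0,0.01,0],"spin": 0},
    {"slide": [0,0,0.02],"spin": 0},
    {"slide": [0,0,0.03],"spin": 0},
    {"slide": [0,0,0.02],"spin": 0},
    {"slide": [0,0,0],"spin": 0},
    {"slide": [0,0,0],"spin": 0},
  ],
)

```text
clock: 10.6
position: [0.6086, -0.1923, 0.1405]
ee_rot: [0.0, 0.999, 0.035, 0.0]
contact_force: [-0.1, 0.8, -1.4]
width: 0.0185
```

```bash
python3 - <<'E'
from h import *
s=manip.get_state(); print(s["clock"],s["position"],s["ee_rot"],s["contact_force"],s["moment"],s["width"])
i=eyes.get_image("side");cv2.imwrite("pics/s6.png",cv2.resize(i[120:240,230:390],None,fx=5,fy=5,interpolation=cv2.INTER_CUBIC))
cv2.imwrite("pics/w6.png",eyes.get_image("wrist"))
s=manip.get_state(); print(s["position"])
E
```

```text
10.6 [ 0.60863939 -0.1923246   0.14052536] [1.95572665e-04 9.99395672e-01 3.47598669e-02 5.96032659e-05] [-0.06272546  0.82587022 -1.37555734] [-0.0261029  -0.00552543  0.02272356] 0.0184654424623006
[ 0.6094525  -0.19252068  0.14190771]
```

View pics/s6.png

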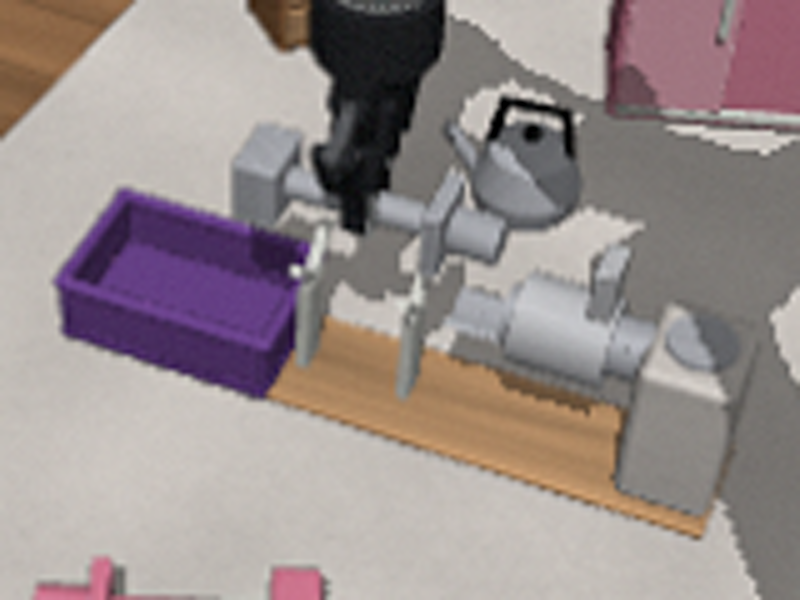

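View pics/w6.png

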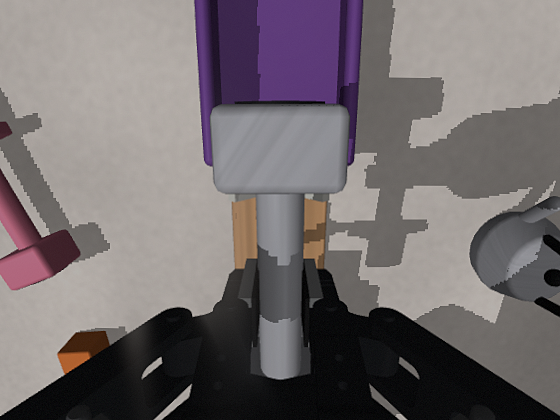

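```bash
python3 - <<'E'
from h import *
y=np.radians(3.95);X=np.array([np.cos(y),np.sin(y),0]);Y=np.array([-np.sin(y),np.cos(y),0]);Z=np.array([0,0,1.])
p=np.array([.609,-.1924,.1412])-.049*X; p[2]+=.0122
seat=np.array([.5578,-.1964,.1])
cr=lambda q:np.round((proj("side",q)-[230,120])*5,0)
def box(o,x0,x1,h):
    return [cr(o+x*X+a*h*Y+b*h*Z) for x in(x0,x1) for a,b in((1,1),(1,-1),(-1,1))]
print("collar",box(p,-.006,.006,.023)); print("nose end",cr(p-.038*X)); print("head",box(p,.098,.128,.023))
print("saddle1 tips",[cr(seat+x*X+a*.028*Y+.008*Z) for x in(.01,.018) for a in(1,-1)])
print("saddle2 tips",[cr(seat+x*X+a*.028*Y+.008*Z) for x in(.08,.088) for a in(1,-1)])
print("fin top back",[cr(seat+x*X+a*.015*Y+.065*Z) for x in(-.109,-.095) for a in(1,-1)])
E
python3 - <<'E'
import cv2
i=cv2.imread('pics/s6.png'); cv2.imwrite('pics/s6b.png',cv2.resize(i[100:400,200:600],None,fx=2,fy=2))
E
```

```text
collar [array([439., 218.]), array([433., 275.]), array([465., 170.]), array([419., 212.]), array([414., 270.]), array([446., 165.])]
nose end [500. 238.]
head [array([274., 170.]), array([273., 228.]), array([303., 125.]), array([228., 157.]), array([228., 215.]), array([258., 113.])]
saddle1 tips [array([406., 301.]), array([438., 244.]), array([394., 297.]), array([426., 240.])]
saddle2 tips [array([300., 268.]), array([334., 213.]), array([288., 265.]), array([322., 210.])]
fin top back [array([616., 274.]), array([630., 241.]), array([592., 267.]), array([607., 235.])]
```

View pics/s6b.png

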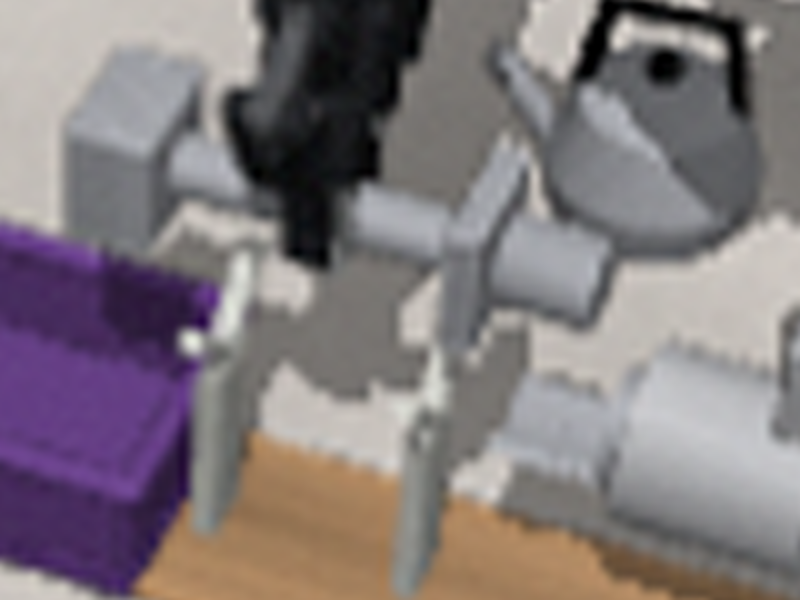

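Emit:
servo_tool(
  increments=[
    {"slide": [-0.001,0,0.015],"spin": 0},
    {"slide": [0,0,0.012],"spin": 0},
    {"slide": [0,0,0.008],"spin": 0},
    {"slide": [0,0,0.005],"spin": 0},
    {"slide": [0,0,0],"spin": 0},
    {"slide": [0,0,0],"spin": 0},
  ],
)

```text
clock: 11.3
position: [0.6075, -0.192, 0.1005]
ee_rot: [0.0, 0.999, 0.035, 0.0]
contact_force: [0.7, -0.8, -2.1]
width: 0.0187
```

```bash
python3 - <<'E'
from h import *
s=manip.get_state(); print(s["clock"],s["position"],s["ee_rot"],s["contact_force"],s["moment"],s["width"])
i=eyes.get_image("side");cv2.imwrite("pics/s7.png",cv2.resize(i[140:220,250:370],None,fx=6.6,fy=6.6,interpolation=cv2.INTER_CUBIC))
E
```

```text
11.3 [ 0.60751369 -0.19200014  0.10051243] [1.48822635e-04 9.99396485e-01 3.47361961e-02 2.03225439e-04] [ 0.71383077 -0.78600633 -2.09852833] [0.04133478 0.02102611 0.01365679] 0.018673397384379016
```

View pics/s7.png

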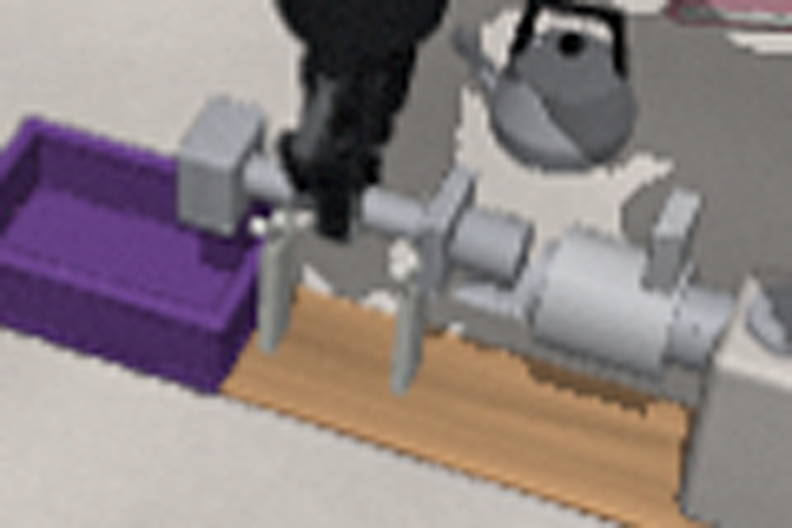

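Emit:
servo_tool(
  increments=[
    {"slide": [0,0,0.003],"spin": 0},
    {"slide": [0,0,0.003],"spin": 0},
    {"slide": [0,0,0.002],"spin": 0},
    {"slide": [0,0,0.0015],"spin": 0},
    {"slide": [0,0,0],"spin": 0},
    {"slide": [0,0,0],"spin": 0},
  ],
)

```text
clock: 11.95
position: [0.6072, -0.1919, 0.0907]
ee_rot: [0.0, 0.999, 0.035, -0.0]
contact_force: [-0.3, 0.2, -2.0]
width: 0.0185
```

Emit:
servo_tool(
  increments=[
    {"slide": [0,0,0.001],"spin": 0},
    {"slide": [0,0,0.001],"spin": 0},
    {"slide": [0,0,0],"spin": 0},
  ],
)

```text
clock: 12.25
position: [0.6071, -0.1919, 0.0887]
ee_rot: [-0.0, 0.999, 0.035, -0.0]
contact_force: [0.5, 0.1, -2.5]
width: 0.0184
```

Emit:
servo_tool(
  increments=[
    {"slide": [0,0,0.0008],"spin": 0},
    {"slide": [0,0,0],"spin": 0},
    {"slide": [0,0,0],"spin": 0},
  ],
)

```text
clock: 12.55
position: [0.6072, -0.1919, 0.088]
ee_rot: [0.0, 0.999, 0.035, -0.0]
contact_force: [0.4, -0.0, -2.3]
width: 0.0182
```

Emit:
servo_tool(
  increments=[
    {"slide": [0,0,0.0008],"spin": 0},
    {"slide": [0,0,0],"spin": 0},
  ],
)

```text
clock: 12.75
position: [0.6073, -0.1919, 0.0878]
ee_rot: [0.0, 0.999, 0.035, 0.0]
contact_force: [-1.2, 1.1, 2.0]
width: 0.0183
```

Emit:
servo_tool(
  increments=[
    {"slide": [0,0,0.0008],"spin": 0},
    {"slide": [0,0,0],"spin": 0},
  ],
)

```text
clock: 12.95
position: [0.6074, -0.1919, 0.0877]
ee_rot: [0.0, 0.999, 0.035, 0.0]
contact_force: [-2.2, 1.6, 6.3]
width: 0.0184
```

Emit:
servo_tool(
  increments=[
    {"slide": [0,0,0.0008],"spin": 0},
    {"slide": [0,0,0],"spin": 0},
  ],
)

```text
clock: 13.15
position: [0.6074, -0.1919, 0.0876]
ee_rot: [0.0, 0.999, 0.035, 0.001]
contact_force: [-3.5, 1.6, 10.0]
width: 0.0187
```

Contact at TCP z of about 0.0878, as predicted. I relieve the push and release.

Emit:
servo_tool(
  increments=[
    {"slide": [0,0,-0.0015],"spin": 0},
    {"slide": [0,0,0],"spin": 0},
  ],
)

```text
clock: 13.35
position: [0.6074, -0.1919, 0.0877]
ee_rot: [0.0, 0.999, 0.035, 0.0]
contact_force: [-1.7, 1.3, 4.5]
width: 0.0181
```

```bash
python3 - <<'E'
from h import *
s=manip.get_state(); print(s["clock"],s["position"],s["contact_force"],s["moment"])
i=eyes.get_image("side");cv2.imwrite("pics/s8.png",cv2.resize(i[140:220,250:370],None,fx=6.6,fy=6.6,interpolation=cv2.INTER_CUBIC))
E
```

```text
13.35 [ 0.60738504 -0.1918603   0.08773324] [-1.65772626  1.3046024   4.4876673 ] [ 0.20998643  0.1905391  -0.04025465]
```

View pics/s8.png

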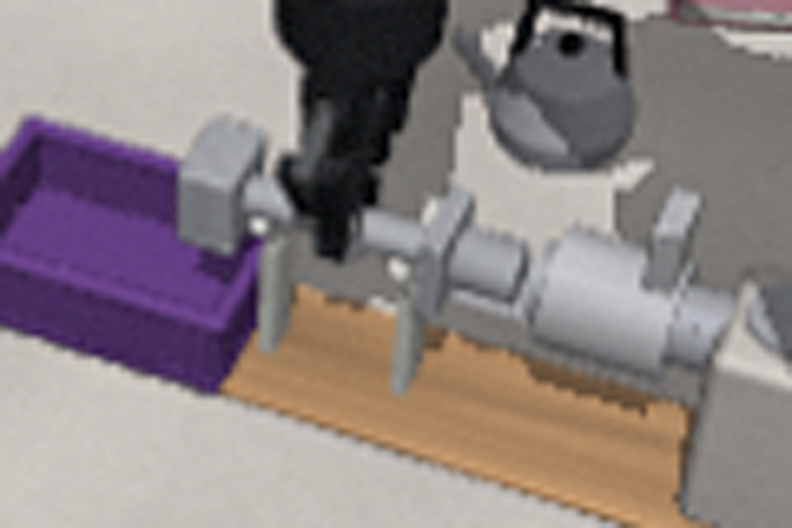

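Emit:
servo_tool(
  increments=[
    {"slide": [0,0,0],"spin": 0},
    {"slide": [0,0,0],"spin": 0},
    {"slide": [0,0,0],"spin": 0},
    {"slide": [0,0,0],"spin": 0},
    {"slide": [0,0,0],"spin": 0},
  ],
  hand=0.7,
)

```text
clock: 13.9
position: [0.6073, -0.192, 0.0869]
ee_rot: [0.0, 0.999, 0.035, -0.0]
contact_force: [0.5, -0.8, -0.6]
width: 0.06
```

Emit:
servo_tool(
  increments=[
    {"slide": [0,0,-0.01],"spin": 0},
    {"slide": [0,0,-0.02],"spin": 0},
    {"slide": [0,0,-0.04],"spin": 0},
    {"slide": [0,0,-0.05],"spin": 0},
    {"slide": [0,0,-0.05],"spin": 0},
    {"slide": [0,0,-0.05],"spin": 0},
    {"slide": [0,0,0],"spin": 0},
    {"slide": [0,0,0],"spin": 0},
  ],
)

```text
clock: 14.7
position: [0.6077, -0.1921, 0.3097]
ee_rot: [0.001, 0.999, 0.035, 0.002]
contact_force: [0.1, 0.1, -0.1]
width: 0.06
```

```bash
python3 - <<'E'
from h import *
s=manip.get_state(); print(s["clock"],s["position"],s["contact_force"],s["width"])
np.savez("w9.npz",**s); t=eyes.get_image("wrist");cv2.imwrite("pics/w9.png",t)
i=eyes.get_image("side");cv2.imwrite("pics/s9.png",cv2.resize(i[140:220,250:370],None,fx=6.6,fy=6.6,interpolation=cv2.INTER_CUBIC))
E
```

```text
14.7 [ 0.6077345  -0.19207594  0.30967234] [ 0.11596929  0.10647001 -0.13959547] 0.05997098420919277
```

View pics/w9.png

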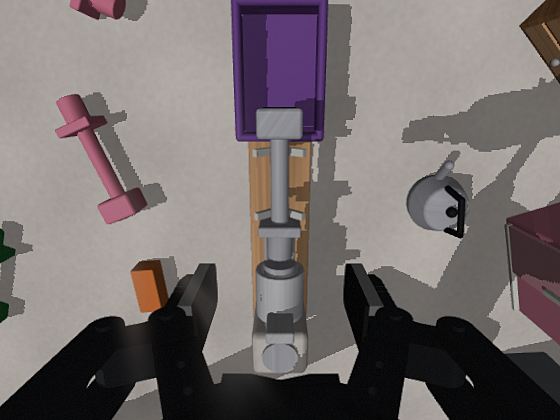

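View pics/s9.png

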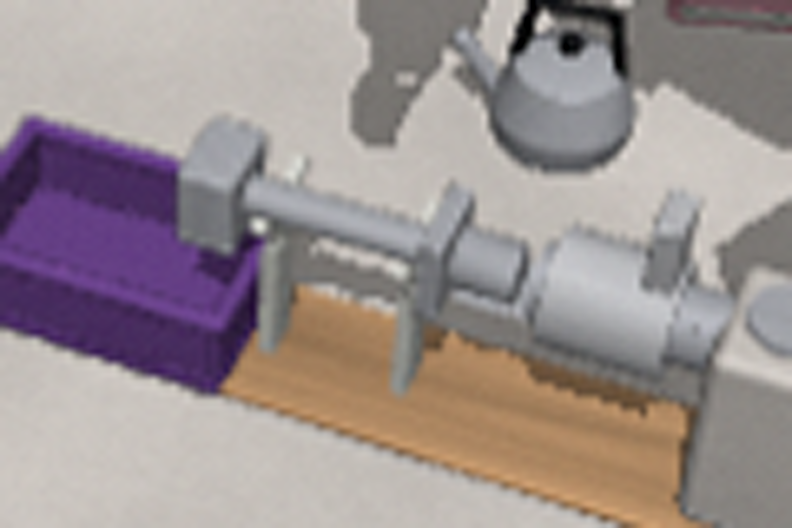

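```bash
python3 - <<'E'
import cv2
t=cv2.imread('pics/w9.png')
cv2.imwrite('pics/c9.png',cv2.convertScaleAbs(cv2.resize(t[95:275,235:325],None,fx=3.3,fy=3.3,interpolation=cv2.INTER_CUBIC),alpha=1.3))
E
```

```text
(no output)
```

View pics/c9.png

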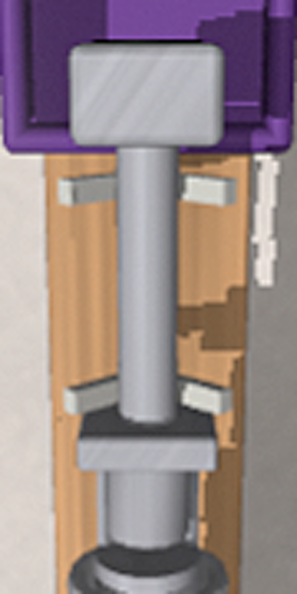

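```bash
python3 - <<'E'
from h import *
s=dict(np.load("w9.npz"))
C=lambda x,y:(235+(x+.5)/3.3-.5,95+(y+.5)/3.3-.5)
g=lambda uv,z:onz("wrist",uv,z,s)
h=[g(C(*p),.123) for p in((70,46),(223,46),(223,144),(70,144))]
c=[g(C(*p),.123) for p in((78,438),(217,438),(217,469),(78,469))]
n=lambda a,b:np.linalg.norm(a-b)
H=np.mean(h,0);K=np.mean(c,0)
print("widths",n(h[0],h[1]),n(c[0],c[1]),H,K,n(H,K),np.degrees(np.arctan2(*(H-K)[1::-1])))
y=np.radians(3.95);X=np.array([np.cos(y),np.sin(y)]);Y=np.array([-X[1],X[0]])
seat=np.array([.5578,-.1964]);print("collar in stand",(K[:2]-seat)@X,(K[:2]-seat)@Y,"head",(H[:2]-seat)@X,(H[:2]-seat)@Y)
for a in((63,200),(233,200),(66,410),(231,410)): 
    p=g(C(*a),.108)[:2]-seat; print("tips",p@X,p@Y)
E
```

```text
widths 0.04439725434885667 0.04474745328324428 [ 0.67113425 -0.18811648  0.123     ] [ 0.55919391 -0.19607592  0.123     ] 0.11222295956663586 4.067130835153659
collar in stand 0.001412920139213843 0.00022729002167375939 head 0.11363564520264302 0.00045670935994457634
tips 0.08104304956311485 0.026791945824562114
tips 0.0810192887242894 -0.02678736077966245
tips 0.011266866837427315 0.027408985108951324
tips 0.011207985031217768 -0.027676949858016144
```

Seated: the collar is within about 1.4 mm of the seat along x and 0.2 mm sideways, and the yaw matches and it is level. Next I go behind the fin with closed fingers.

Emit:
servo_tool(
  increments=[
    {"slide": [-0.036,0,0],"spin": 0},
    {"slide": [-0.036,0,0],"spin": 0},
    {"slide": [-0.036,0.001,0],"spin": 0},
    {"slide": [-0.036,0,0],"spin": 0},
    {"slide": [-0.036,0,0],"spin": 0},
    {"slide": [0,0,0.03],"spin": 0},
    {"slide": [0,0,0.03],"spin": 0},
    {"slide": [0,0,0],"spin": 0},
  ],
  hand=0,
)

```text
clock: 15.6
position: [0.4241, -0.2032, 0.2422]
ee_rot: [-0.003, 0.999, 0.034, -0.005]
contact_force: [0.1, 0.0, -0.4]
width: 0.0001
```

```bash
python3 - <<'E'
from h import *
s=manip.get_state(); p=s["position"]; y=np.radians(3.95);X=np.array([np.cos(y),np.sin(y)]);d=p[:2]-[.5578,-.1964]
print(s["clock"],p,s["width"],d@X,-d[0]*X[1]+d[1]*X[0])
E
```

```text
15.6 [ 0.4240692  -0.20321973  0.24218151] 8.194123359980745e-05 -0.1338829079477503 0.0024086334282055226
```

Emit:
servo_tool(
  increments=[
    {"slide": [0,0.001,0.03],"spin": 0},
    {"slide": [0,0.001,0.03],"spin": 0},
    {"slide": [0,0,0.025],"spin": 0},
    {"slide": [0,0,0.013],"spin": 0},
    {"slide": [0,0,0],"spin": 0},
    {"slide": [0,0,0],"spin": 0},
  ],
)

```text
clock: 16.2
position: [0.4284, -0.2076, 0.1495]
ee_rot: [0.0, 0.999, 0.035, -0.0]
contact_force: [0.2, 0.4, 0.3]
width: -0.0001
```

Emit:
servo_tool(
  increments=[
    {"slide": [0.007,0,0],"spin": 0},
    {"slide": [0.006,0,0],"spin": 0},
    {"slide": [0.004,0,0],"spin": 0},
    {"slide": [0,0,0],"spin": 0},
  ],
)

```text
clock: 16.6
position: [0.446, -0.2064, 0.1496]
ee_rot: [0.0, 0.999, 0.035, 0.001]
contact_force: [-0.7, -0.5, 0.7]
width: -0.0002
```

Emit:
servo_tool(
  increments=[
    {"slide": [0.003,0,0],"spin": 0},
    {"slide": [0.003,0,0],"spin": 0},
    {"slide": [0.003,0,0],"spin": 0},
    {"slide": [0,0,0],"spin": 0},
    {"slide": [0,0,0],"spin": 0},
  ],
)

```text
clock: 17.1
position: [0.454, -0.2055, 0.149]
ee_rot: [-0.0, 0.999, 0.035, 0.0]
contact_force: [0.5, 0.2, -0.9]
width: -0.0
```

```bash
python3 - <<'E'
from h import *
s=manip.get_state(); print(s["clock"],s["position"])
i=eyes.get_image("side");cv2.imwrite("pics/s10.png",cv2.resize(i[140:220,250:370],None,fx=6.6,fy=6.6,interpolation=cv2.INTER_CUBIC))
E
```

```text
17.1 [ 0.45401367 -0.20550666  0.14901804]
```

View pics/s10.png

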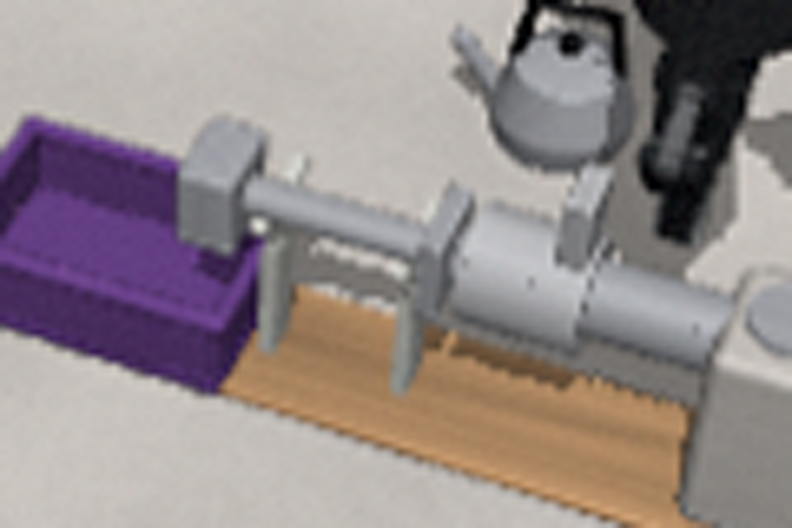

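The sleeve sprang forward over the nose. I retreat upward and check.

Emit:
servo_tool(
  increments=[
    {"slide": [-0.005,0,-0.02],"spin": 0},
    {"slide": [0,0,-0.04],"spin": 0},
    {"slide": [0,0,-0.05],"spin": 0},
    {"slide": [0,0,-0.05],"spin": 0},
    {"slide": [0.04,0,0],"spin": 0},
    {"slide": [0.04,0,0],"spin": 0},
    {"slide": [0.03,0,0],"spin": 0},
    {"slide": [0,0,0],"spin": 0},
  ],
)

```text
clock: 17.95
position: [0.5618, -0.198, 0.3079]
ee_rot: [-0.0, 0.999, 0.036, 0.001]
contact_force: [-0.6, 0.5, 0.2]
width: -0.0001
```

Emit:
servo_tool(
  increments=[
    {"slide": [0,0,0],"spin": 0},
    {"slide": [0,0,0],"spin": 0},
  ],
)

```text
clock: 18.15
position: [0.5575, -0.1982, 0.309]
ee_rot: [-0.0, 0.999, 0.035, -0.001]
contact_force: [0.2, -0.5, -0.3]
width: 0.0001
```

```bash
python3 - <<'E'
from h import *
s=manip.get_state(); print(s["clock"],s["position"],s["contact_force"])
np.savez("w11.npz",**s); t=eyes.get_image("wrist");cv2.imwrite("pics/w11.png",t)
cv2.imwrite('pics/c11.png',cv2.convertScaleAbs(cv2.resize(t[70:290,215:355],None,fx=2.7,fy=2.7,interpolation=cv2.INTER_CUBIC),alpha=1.3))
cv2.imwrite("pics/t11.png",eyes.get_image("top"))
E
```

```text
18.15 [ 0.55747649 -0.19821677  0.30899478] [ 0.18371181 -0.53204943 -0.31047491]
```

View pics/c11.png

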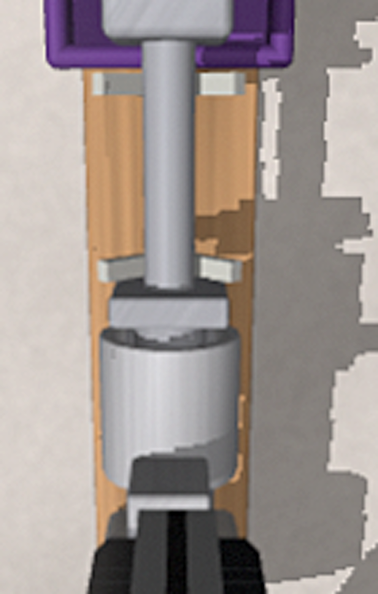

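View pics/t11.png

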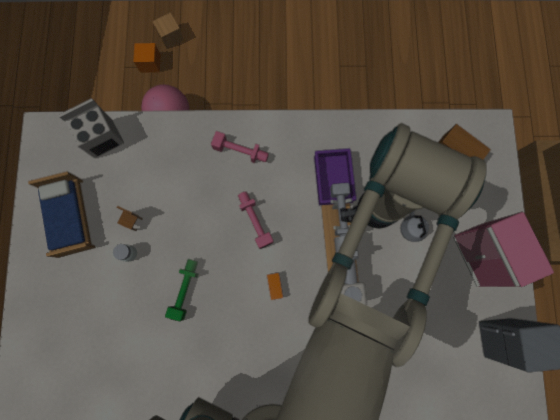

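```bash
python3 - <<'E'
from h import *
s=dict(np.load("w11.npz"))
C=lambda x,y:(215+(x+.5)/2.7-.5,70+(y+.5)/2.7-.5)
y=np.radians(3.95);X=np.array([np.cos(y),np.sin(y)]);seat=np.array([.5578,-.1964])
f=lambda uv,z:(onz("wrist",uv,z,s)[:2]-seat)@X
print("fin front edge (-55)",f(C(168,494),.165),"sleeve front top (-12)",f(C(170,348),.129),"collar top edges (-6..6)",f(C(168,327),.123),f(C(168,298),.123))
print(manip.sign_off())
E
```

```text
fin front edge (-55) -0.05460907499903676 sleeve front top (-12) -0.011317516694905277 collar top edges (-6..6) -0.004709264246787259 0.006497801066670572
the job is handed in; nothing more can be done
None
```

The pipe is connected and handed in after about 18 s of robot time. I got no verdict back.

**What I did:**
- I pushed the sleeve's fin back to its stop, and it stayed there.
- I gripped the grey pipe by its bare tube and lowered it into the cradle and saddles, pressing with up to 10 N at contact.
- I released it and rose clear.
- I then pushed the fin forward from behind until the sleeve sprang home.

**Last checks:**

| Check | Measured | Expected |
|---|---|---|
| Fin front edge, along x from the seat | -54.6 mm | -55 mm |
| Sleeve front, along x from the seat | -11.3 mm | -12 mm |
| Collar, along x from the seat | about 1 mm ahead | within 4 mm |
| Pipe sideways (before the sleeve sprang) | within 0.5 mm | on the axis |
| Pipe yaw to the stand (before the sleeve sprang) | about 0.1° | 0° |

- **Level:** before the sleeve sprang home, the pipe looked level, with the head and collar the same width in the wrist view. The head is over the tub.
- **Other objects:** in the final top view the block, jar, kettle and chair look unmoved. I compared them by eye only.
- **Disagreements:** the side and top cameras differed from the wrist camera by 2 to 5 mm. I used the wrist camera for the stand's position, and splitting a 2 mm difference with the side view set the final placing along x. Contact came at the height the wrist measurements predicted.
- **Refused calls:** my first two move calls were refused for missing spin values, so nothing moved.

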